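# Tilt test of a gelled latex sample

### The job

Do the tilt test on the closed cream bottle: lift it off the worktop, carry it close beside the tilt gauge, and hold it there leaning over just as the gauge's pointer arm leans, parallel to the arm with the cap to the same side, for two seconds. Then bring it upright again, set it down without slamming it on the middle of the flat black rubber disc nearest the robot, and let go. Leave the gauge's setting alone and do not knock the jar or the canister about.

Things in the scene. Friction and masses are not known exactly. Their poses are not given: they have to be found in the camera images.
- bottle: closed cream round bottle with white cap, 137 mm tall, 0.10 to 0.18 kg, standing on the worktop at first. Origin at the centre of its underside, z up to the cap. Body 61 mm diameter up to 85 mm height, then a shoulder narrowing evenly to a 25 mm neck at 117 mm; fixed round cap, 31 mm diameter, from 118 to 137 mm. It can be held by the cap or round the body.
- disc: flat black rubber disc, 80 mm in diameter, 12 mm thick, loose, lying flat on the worktop nearer the robot than anything else of the task. Origin at the centre of its underside, z up.
- gauge: fixed tilt gauge: grey foot 170 x 70 x 10 mm with an upright aluminium arc (top at 145 mm) and a steel pointer arm. Origin on the worktop under the arm's pivot, z up. In its frame the foot spans x -115 to +55, y -35 to +35 mm; the arc stands in the x-z plane (y 4 to 10, x -110 to +17 mm); the arm leans to its -x, which points toward the robot or somewhat to the robot's right.
- gauge_arm (a joint): lean of the gauge's pointer arm from vertical, rad: 0 is upright, positive leans toward the gauge's own -x. Set somewhere from 0.42 to 0.80 and clamped (stiff); it must stay as it is.
- pointer_tip (a point): centre of the pointer arm's rounded tip. The arm is a flat steel bar 16 x 5 mm with a black clamp knob, running 120 mm from its pivot (30 mm above the gauge's origin) to this point. z points along the arm from pivot to tip, y is the hinge line (the gauge's own y).
- jar: bystander: square clear jar with black lid and grey contents, 62 x 62 x 104 mm, loose, standing to the left. Origin at the centre of its underside, z up.
- can: bystander: pale round canister, 90 mm in diameter, 128 mm tall, loose, standing to the right. Origin at the centre of its underside, z up.
Mind the look-alikes: they are no part of the job. What is shaped like the disc but yellow is not meant. What is shaped like the bottle but red is not meant.

How it is judged (in metres and radians):
On the way:
1. the bottle is held off the worktop close to the gauge, its axis parallel to the gauge's arm within 0.13 rad (7.4 degrees), cap to the same side, for 1.5 s (angle between the z axis of bottle and the z axis of pointer_tip, either way round below 0.13 rad and angle between bottle's own z axis and vertical below 1.2 rad and horizontal distance between bottle and gauge below 0.26 m and height (world z) of bottle above 0.03 m and contact force between bottle and the fingers above 0.5 N), for 1.5 s.
At the end, for the whole second after the job is handed in: The bottle stands at rest and upright (within 0.08 rad) on the flat rubber disc, its axis within 20 mm of the disc's centre, released; the disc lies flat on the worktop (angle between each of bottle, disc's own z axis and vertical below 0.08 rad and horizontal distance between bottle and disc below 0.02 m and z of bottle in the frame of disc between 0.006 and 0.018 m and linear speed of bottle below 0.02 m/s and height (world z) of disc below 0.01 m); the robot touches nothing.
It fails at once if the gauge's arm is shifted: its tip moves more than 10 mm (distance of pointer_tip from where it was at the start of the episode above 0.01 m).
It fails at once if the jar is moved more than 30 mm or tipped over (distance of jar from where it was at the start of the episode above 0.03 m or angle between jar's own z axis and vertical above 0.35 rad).
It fails at once if the canister is moved more than 30 mm or tipped over (distance of can from where it was at the start of the episode above 0.03 m or angle between can's own z axis and vertical above 0.35 rad).
It fails at once if the bottle is slammed or pressed on the disc with more than 60 N (contact force between bottle and disc above 60 N).
It also fails if it takes over 54 s, if anything falls off the work surface, if the arm or the gripper's body presses on something with over 40 N, if the wrist force passes 120 N, or if a joint passes its speed limit or range.

### The arm

A 6-joint arm with a two-finger parallel gripper is mounted at the origin on the work surface; the furniture and walls round the work are solid. World frame = base frame: x ahead of the robot, y to its left, z up, the work surface at z = 0. Lengths are in mm, angles in rad, forces in N, time in s.
With the tool pointing down it reaches from about 350 to 875 mm from the base axis. Payload 4.2 kg.
Tool frame: the origin (TCP) lies midway between the tips of the shut fingers; the grasp point (between the pads) lies 19 mm behind it; x points along the fingers, y is the direction in which the jaws open and shut, and the axes are right-handed (so a half turn about x gives the same grasp; the last joint's range is limited). The gripper opens to 85 mm and grips with 20 to 120 N. Pads are 22 mm wide; open, the fingers measure 114 mm over their backs; the gripper's body (76 mm by 85 mm) begins 54 mm behind the grasp point. The pads swing forward as they close: fully open they stand 13 mm farther back than shut.
Start: joints at [1.569, 0.385, 0.008, 0, -1.194, -0.259], TCP at [161.127, 603.852, 231.312] pointing down, gripper open.
Joint ranges: [-3.14, 3.14], [-1.21, 2.06], [-1.07, 1.41], [-3.16, 2.05], [-2.99, -0.16], [-3.1, 3.1]. Speed limits (rad/s): [2.79, 2.79, 3.14, 3.14, 3.14, 3.14].

### API

Orientations are given as a unit quaternion [x, y, z, w].
In Python, from bench import readout, imaging, arm gives the robot as it stands.
- The arm moves only by the tool arm_command, never from a script. Its argument "increments" is a list of rows, each a list of 3 entries, a list of its own where there are three numbers: the turn, a rotation vector about the world's x, y, z in degrees, then the shift along the world's x, y, z in mm, then the closure, from 0 (fully open) to 1 (shut). In form: [[[ax, ay, az], [tx, ty, tz], fingers], ...]. A call has exactly 5 rows; each row is the pose to reach, as a shift and turn from the pose measured when the call began; what a row does not reach only later rows make up. A row lasts 1/10 s, in which the tool goes at most 50 mm and 8.59 degrees, less where a joint would pass 70% of its speed; a pose out of reach is approached as far as the arm can. A call with a gripper value outside its range is refused whole. The fingers move at their own pace and stop on an object; the grip force is fixed at half the most. Time passes only in rows, so rows that repeat a pose let the fingers close, or fill a call up. It gives the time, the measured TCP pose, the force and the opening at its end, in the units of the state.
- readout.read_state(): the state, without advancing time (a new reading comes with each control period).
- imaging.get_image(name): name is "scene" or "top" or "wrist"; returns (picture, depth): 384x512x3 uint8, blue, green, red; 384x512 float32, mm along the optical axis (not along the pixel's ray), 0 where there is no reading.
- imaging.camera_info(name): a dict with "vfov" (degrees; the focal length in pixels is half the picture's height over the tangent of half this angle, whatever the lens; pixels are square), "cx", "cy" (the principal point, pixels), "eye" and "rotation" of the camera in the world; the wrist camera has in their place "T_tool_cam" (4x4, takes a point from camera to tool coordinates, whose origin is the TCP and whose axes are the tool frame's). Camera axes: x right, y down, z forward; pixel columns grow to the right and rows downward; lengths in mm; the calibration is good to about 2 mm. A picture is of the moment at which its call begins: read the wrist's pose just before it. camera_info takes no time and is no camera call.
- arm.job_done(): hands the job in, once; it reports no verdict.
The state is a dict: "clock": time; "joints": joint angles; "joint_vel": joint speeds; "joint_efforts": joint torques, N m; "position": TCP position; "ee_rot": TCP orientation; "contact_force": force on the tool from outside, world axes, zero at the start; "wrist_torque": the same for the moment, N m; "gripper_width": finger opening in mm.
Only numpy, scipy, OpenCV 4.12 (cv2) and the standard library are available. Lean on these libraries where they do the work, as an engineer would, in place of code of your own. Each camera call takes 0.05 s, during which the arm holds its last target. There are 200 camera calls.

## Working session

There is one attempt and no reset: what is moved stays moved. The work goes in short steps, Python scripts to look and compute and a tool call to move; the robot and the scene stay as the last step left them, time stands still between calls to the robot, and variables do not carry over. Pictures are saved under pics/ and viewed, about 8 in all and at most 12, crops included, and the job is handed in when it is done.

Besides the shell and the picture viewer there is one more tool, called after "Request:" by a JSON object that holds its "op" and its "data", one argument or row to a line. arm_command: Moves the arm, as the interface text tells. Its arguments: {"type":"object","properties":{"increments":{"type":"array","items":{"type":"array"}}},"required":["increments"]}

```bash
mkdir -p pics; cat > h.py <<'E'
import numpy as np,cv2
from scipy.spatial.transform import Rotation as R
from bench import readout,imaging,arm
def cam(n):
    c=imaging.camera_info(n); f=192/np.tan(np.radians(c['vfov'])/2)
    if 'eye' in c: return f,c['cx'],c['cy'],np.array(c['rotation']).reshape(3,3),np.array(c['eye'])
    s=readout.read_state(); T=np.array(c['T_tool_cam']); Rt=R.from_quat(s['ee_rot']).as_matrix()
    return f,c['cx'],c['cy'],Rt@T[:3,:3],Rt@T[:3,3]+np.array(s['position'])
def cloud(n,d,C=None):
    f,cx,cy,Rm,e=C or cam(n); v,u=np.mgrid[:384,:512]
    P=np.stack([(u-cx)/f*d,(v-cy)/f*d,d],-1)@Rm.T+e; P[d<=0]=np.nan; return P
E
python3 - <<'E'
from h import *
for n in('scene','top'):
    c=imaging.camera_info(n);print(n,c)
    im,d=imaging.get_image(n);cv2.imwrite(f'pics/{n}0.png',im);np.savez(f'{n}0.npz',im=im,d=d)
print(readout.read_state())
a=np.hstack([cv2.imread('pics/scene0.png'),cv2.imread('pics/top0.png')])
E
```

```text
scene {'vfov': 50.47525368023456, 'cx': 251.518250582918, 'cy': 187.53093008324586, 'eye': array([ 171.68542664,  737.17431347, 1008.75297617]), 'rotation': array([-0.20953135,  0.90171332, -0.36671844,  0.09234337])}
top {'vfov': 50.72536185574149, 'cx': 257.58750606039587, 'cy': 188.21087516661143, 'eye': array([ 318.63769158,  -40.58961975, 1542.83979997]), 'rotation': array([-0.69977155,  0.70917866, -0.05352603,  0.06723373])}
{'clock': 0.1, 'joints': array([ 1.56860969e+00,  3.85486342e-01,  6.78380511e-03, -4.38697297e-04,
       -1.19403330e+00, -2.58553506e-01]), 'joint_vel': array([-0.00074909, -0.0015648 ,  0.0052948 ,  0.00213445,  0.0016716 ,
       -0.0010007 ]), 'joint_efforts': array([-1.28408683e-04, -3.93323672e+01,  1.88926256e+01,  4.19793561e+00,
       -2.62817062e-03,  8.34832065e-06]), 'position': array([160.99827634, 603.36745795, 230.33474963]), 'ee_rot': array([-0.70104306,  0.09267985,  0.70115371,  0.0912828 ]), 'contact_force': array([-1.2282935 , -0.75290819, -0.59933798]), 'wrist_torque': array([-0.03044461,  0.00492382, -0.05062413]), 'gripper_width': 85.37253427133845}
```

View pics/scene0.png

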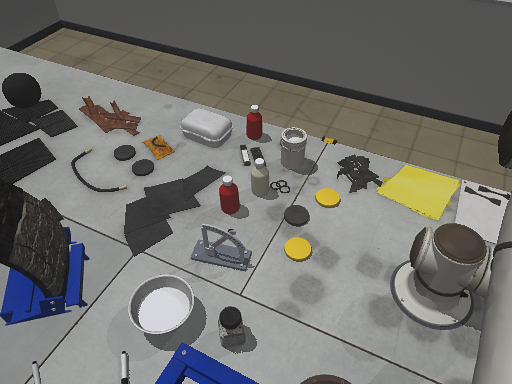

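View pics/top0.png

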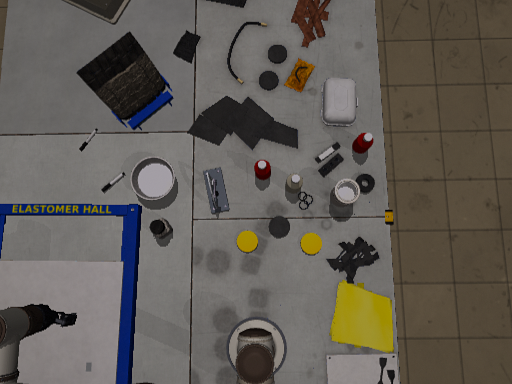

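Scene: cream bottle (260,177), black disc (297,215), gauge (222,248), jar (231,325), canister (293,150). Look-alikes are red bottles (229,195) and (254,122), yellow discs (327,198) and (298,249), and far black discs (125,152) and (143,167). Top: bottle (295,182), disc (280,227), gauge (216,190), jar (160,228), canister (346,190). I choose the cream bottle and the near black disc.

```bash
sed -i "s/np.array(c\['rotation'\]).reshape(3,3)/R.from_quat(c['rotation']).as_matrix()/" h.py
cat >> h.py <<'E'
def ray(n,u,v,z,C=None):
    f,cx,cy,Rm,e=C or cam(n); r=Rm@np.array([(u-cx)/f,(v-cy)/f,1]); return e+r*(z-e[2])/r[2]
E
python3 - <<'E'
from h import *
out=[]
for n,pts in (('top',dict(bottle=(295,182,100),disc=(280,227,12),gauge=(216,190,10),jar=(160,228,80),can=(346,190,100),base=(257,350,200),red=(262,168,100))),('scene',dict(bottle=(260,177,60),disc=(297,215,12),gauge=(222,255,10),jar=(231,325,60),can=(293,140,100)))):
    S=np.load(f'{n}0.npz');im,d=S['im'],S['d'];P=cloud(n,d)
    print(n,cam(n)[3][:,2])
    for k,(u,v,z) in pts.items(): print(k,P[v,u].round(),ray(n,u,v,z).round(),im[v,u])
    u,v=(250,195) if n=='top' else (255,215)
    out.append(cv2.resize(im[v-65:v+65,u-100:u+100],(800,520),interpolation=cv2.INTER_CUBIC))
    # disc mask
    Z=P[...,2]
    if n=='top':
        m=(im.max(2)<75)&(np.hypot(*(np.mgrid[:384,:512]-np.array([227,280])[:,None,None]))<18)
        q=P[m]; print('disc mean',np.nanmean(q,0),np.nanmin(q,0),np.nanmax(q,0),m.sum(), cv2.minEnclosingCircle(np.argwhere(m)[:,::-1].astype(np.float32)))
cv2.imwrite('pics/c_top.png',out[0]);cv2.imwrite('pics/c_scene.png',out[1])
E
```

```text
top [ 0.17027344  0.01817746 -0.98522918]
bottle [ 582. -147.  137.] [ 589. -150.  100.] [116 116 120]
disc [433. -95.  15.] [434. -95.  12.] [39 38 39]
gauge [579. 148.  10.] [579. 148.  10.] [71 63 60]
jar [429. 335. 104.] [431. 342.  80.] [16 17 18]
can [ 557. -333.   96.] [ 557. -332.  100.] [165 159 164]
base [ 41.  -9. 234.] [ 34.  -8. 200.] [35 39 51]
red [633. -31. 141.] [643. -31. 100.] [100 100 101]
disc mean [437.26077009 -90.98675763   9.624727  ] [ 396.41431326 -155.04028233  -26.50747563] [476.65707956 -39.06986784  20.82431869] 394 ((280.0, 222.0), 15.524274826049805)
scene [ 0.32021251 -0.62265214 -0.71398058]
bottle [ 580. -118.   91.] [ 594. -147.   60.] [105 116 119]
disc [432. -86.  11.] [432. -85.  12.] [67 69 70]
gauge [574. 154.  10.] [574. 154.  10.] [123 114 106]
jar [420. 372. 103.] [432. 354.  60.] [34 33 32]
can [ 554. -333.   97.] [ 552. -329.  100.] [210 208 208]
```

View pics/c_top.png

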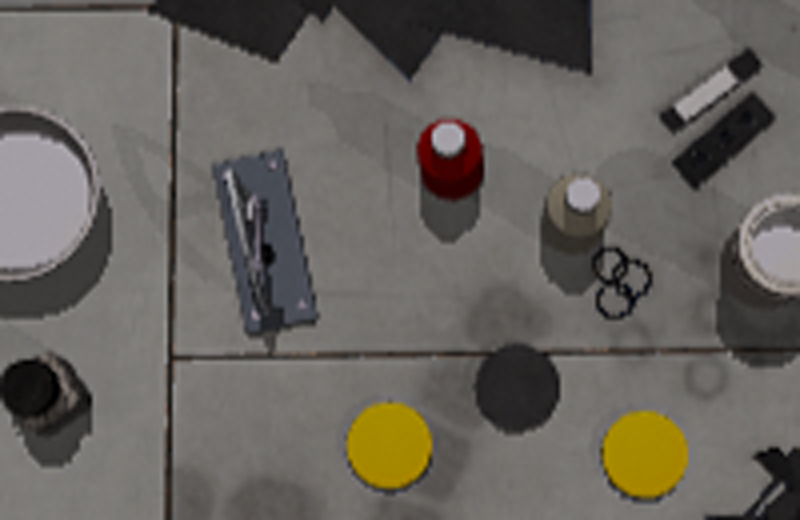

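View pics/c_scene.png

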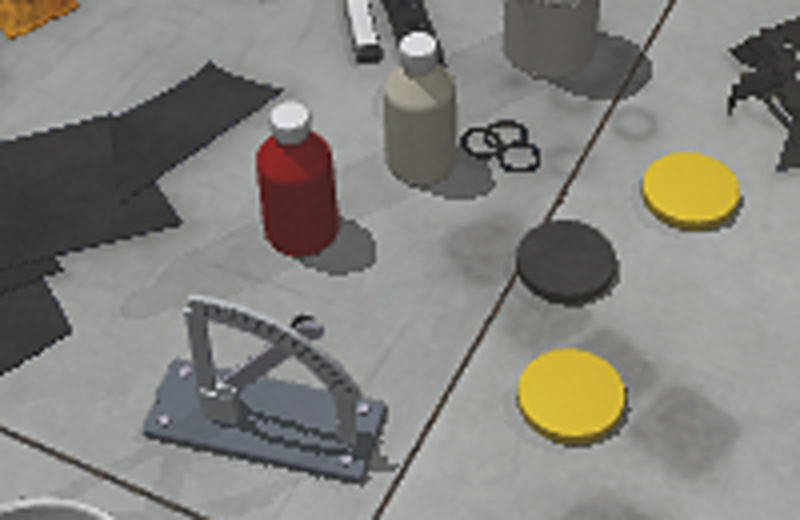

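Crops confirm the choice: the cream bottle with white cap has its cap at top-crop (583,195), the plain black disc is at (517,388), and the gauge foot corners are clear. In the scene crop the arm runs from the pivot at about (222,398) to the tip at about (305,328).

```bash
python3 - <<'E'
from h import *
T=lambda u,v,z:ray('top',150+(u+.5)/4-.5,130+(v+.5)/4-.5,z)
Sx=lambda u,v:(155+(u+.5)/4-.5,150+(v+.5)/4-.5)
cs=np.array([T(213,167,10),T(277,152,10),T(316,318,10),T(250,334,10)])
print(cs.round(1),np.linalg.norm(np.roll(cs,-1,0)-cs,axis=1))
# far-left, far-right, near-right, near-left
X=((cs[0]-cs[3])+(cs[1]-cs[2]))[:2];yaw=np.arctan2(X[1],X[0]);ex=np.array([np.cos(yaw),np.sin(yaw),0]);ey=np.array([-ex[1],ex[0],0])
O=cs.mean(0)+30*ex;O[2]=0
print('gauge yaw',np.degrees(yaw),'O',O)
f,cx,cy,Rm,e=cam('scene')
def pl(u,v,y):
    u,v=Sx(u,v);r=Rm@np.array([(u-cx)/f,(v-cy)/f,1]);t=((O+ey*y-e)@ey)/(r@ey);p=e+r*t-O;return np.array([p@ex,p[2]])
for y in(-3,0,3):
    a,b,c=pl(222,398,y),pl(240,382,y),pl(295,337,y);print(y,a,b,c,'lean',np.arctan2(-(c-b)[0],(c-b)[1]),np.arctan2(-c[0],c[1]-30))
# top-view tip estimate etc
print('cap',T(583,195,137),'scene cap',ray('scene',*Sx(418,44),137),'disc',T(517,388,12),'scene disc',ray('scene',*Sx(567,257),12))
s=readout.read_state();print(R.from_quat(s['ee_rot']).as_matrix().round(3))
for n in('top','scene'):
    S=np.load(n+'0.npz');P=cloud(n,S['d']);
    m=(P[...,0]>100)&(P[...,0]<700)&(P[...,1]>-300)&(P[...,1]<450)&(P[...,2]>60)
    q=P[m];
    for y0 in range(-300,450,75):
        w=q[(q[:,1]>=y0)&(q[:,1]<y0+75)]
        if len(w):i=w[:,2].argmax();print(n,y0,w[i].round(),len(w))
E
```

```text
[[653.  199.2  10. ]
 [666.9 137.1  10. ]
 [504.3  99.1  10. ]
 [489.9 162.   10. ]] [ 63.67271057 167.01477652  64.58628444 167.37233734]
gauge yaw 12.998973361503058 O [607.77020572 156.09965584   0.        ]
-3 [ 5.5456316  15.21639083] [-10.47460487  39.97484826] [-56.00023032 106.26544456] lean 0.6017836083676729 0.6333645022044561
0 [ 4.19797515 19.68323475] [-11.75023589  44.33038056] [-57.07118256 110.32294079] lean 0.6017836083676739 0.6177525765659048
3 [ 2.8503187  24.15007868] [-13.02586692  48.68591287] [-58.1421348  114.38043702] lean 0.6017836083676731 0.6033374546118331
cap [ 594.82531819 -148.49937699  137.        ] scene cap [ 594.50235989 -141.73443425  137.        ] disc [435.02498813 -90.91096733  12.        ] scene disc [435.82285852 -88.51208219  12.        ]
[[-0.    -0.258 -0.966]
 [-0.002 -0.966  0.258]
 [-1.     0.002 -0.   ]]
top -300 [ 534. -289.  134.] 101
top -225 [ 588. -150.  143.] 91
top -150 [ 592. -143.  143.] 141
top -75 [644. -38. 143.] 228
top 75 [540. 143. 134.] 70
top 150 [606. 160. 147.] 50
top 225 [616. 297.  72.] 7
top 300 [425. 348. 108.] 289
top 375 [697. 378.  74.] 114
scene -300 [ 547. -285.  129.] 285
scene -225 [ 587. -155.  136.] 30
scene -150 [ 594. -133.  138.] 318
scene -75 [638. -20. 139.] 353
scene 0 [651.   1.  91.] 22
scene 75 [538. 146. 134.] 156
scene 150 [607. 166. 145.] 287
scene 225 [626. 300.  67.] 5
scene 300 [421. 360. 106.] 680
scene 375 [428. 376. 104.] 238
```

Request:
{"op": "arm_command", "data": {
  "increments": [
    [[0, 0, -3], [22, -38, 8], 0],
    [[0, 0, -6], [44, -76, 16], 0],
    [[0, 0, -9], [66, -114, 24], 0],
    [[0, 0, -12], [88, -152, 30], 0],
    [[0, 0, -15], [108, -188, 30], 0]
  ]
}}

```text
clock: 0.6
position: [269.8, 413.8, 261.0]
ee_rot: [-0.683, 0.184, 0.683, 0.183]
contact_force: [0.2, -0.5, 0.4]
gripper_width: 85.2
```

Request:
{"op": "arm_command", "data": {
  "increments": [
    [[0, 0, -3], [22, -38, 0], 0],
    [[0, 0, -6], [44, -76, 0], 0],
    [[0, 0, -9], [66, -114, 0], 0],
    [[0, 0, -12], [88, -152, 0], 0],
    [[0, 0, -15], [108, -188, 0], 0]
  ]
}}

```text
clock: 1.1
position: [378.0, 223.9, 260.8]
ee_rot: [-0.653, 0.272, 0.653, 0.271]
contact_force: [0.9, 0.2, 0.3]
gripper_width: 85.2
```

Request:
{"op": "arm_command", "data": {
  "increments": [
    [[0, 0, -3], [22, -38, 0], 0],
    [[0, 0, -6], [44, -76, 0], 0],
    [[0, 0, -9], [66, -114, 0], 0],
    [[0, 0, -12], [88, -152, 0], 0],
    [[0, 0, -15], [108, -188, 0], 0]
  ]
}}

```text
clock: 1.6
position: [486.5, 34.0, 260.6]
ee_rot: [-0.611, 0.356, 0.612, 0.355]
contact_force: [0.6, 0.3, -0.3]
gripper_width: 85.7
```

Request:
{"op": "arm_command", "data": {
  "increments": [
    [[0, 0, -4], [25, -40, 0], 0],
    [[0, 0, -8], [50, -80, 0], 0],
    [[0, 0, -12], [75, -120, 0], 0],
    [[0, 0, -16], [95, -160, 0], 0],
    [[0, 0, -17], [108, -180, 0], 0]
  ]
}}

```text
clock: 2.1
position: [595.0, -149.0, 259.3]
ee_rot: [-0.55, 0.444, 0.552, 0.442]
contact_force: [-0.6, 0.2, -0.1]
gripper_width: 85.2
```

```bash
python3 - <<'E'
from h import *
C=cam('wrist');im,d=imaging.get_image('wrist');s=readout.read_state()
cv2.imwrite('pics/w1.png',im);np.savez('w1.npz',im=im,d=d,**{f'C{i}':x for i,x in enumerate(C)})
print(s['position'],R.from_quat(s['ee_rot']).as_matrix().round(3),s['joints'].round(2))
P=cloud('wrist',d,C);z=P[...,2]
m=(z>128)&(z<150)&(im.min(2)>90);m=m.astype(np.uint8)
n,l,st,ce=cv2.connectedComponentsWithStats(m)
for i in range(1,n):
    if st[i,4]>200: print(st[i],ce[i],np.median(P[l==i],0),ray('wrist',*ce[i],137,C), ray('wrist',st[i,0]+st[i,2]/2-.5,st[i,1]+st[i,3]/2-.5,137,C))
E
```

```text
[ 596.32327202 -150.56572678  258.83410938] [[-0.003 -0.977 -0.214]
 [-0.001 -0.214  0.977]
 [-1.     0.003 -0.001]] [ 0.02  0.35  0.03  0.   -1.25  0.2 ]
[236 166  31  31 755] [251.27417219 181.33907285] [ 598.6655423  -150.01434067  135.35713083] [ 598.63953411 -150.39550764  137.        ] [ 598.96721566 -150.66566093  137.        ]
[165 262  29  28 581] [179.02753873 276.14285714] [651.4492244  -32.42630654 135.27788828] [650.97814167 -33.70187129 137.        ] [651.1195591  -34.45448914 137.        ]
```

View pics/w1.png

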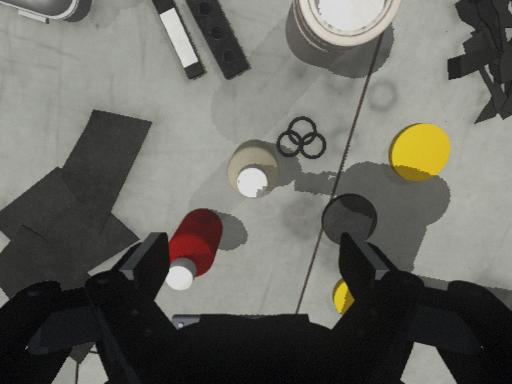

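Wrist view: cream bottle cap at (251,181), the red one at (180,275), black disc at (349,218). I descend onto the cap.

Request:
{"op": "arm_command", "data": {
  "increments": [
    [[0, 0, 0], [1, 1, -30], 0],
    [[0, 0, 0], [1, 1, -60], 0],
    [[0, 0, 0], [1, 1, -90], 0],
    [[0, 0, 0], [1, 1, -115], 0],
    [[0, 0, 0], [1, 1, -130], 0]
  ]
}}

```text
clock: 2.65
position: [595.6, -149.2, 125.9]
ee_rot: [-0.549, 0.445, 0.553, 0.442]
contact_force: [0.3, -0.5, -0.4]
gripper_width: 85.3
```

```bash
python3 - <<'E'
from h import *
S=np.load('w1.npz');im=S['im'];C=[S[f'C{i}'] for i in range(5)]
m=((im.max(2)<75)&(np.hypot(*(np.mgrid[:384,:512]-np.array([218,349])[:,None,None]))<40)).astype(np.uint8)
v,u=np.nonzero(m);print('bbox',u.min(),u.max(),v.min(),v.max())
c=max(cv2.findContours(cv2.morphologyEx((im.max(2)<60).astype(np.uint8)*m,2,np.ones((3,3))),0,1)[0],key=cv2.contourArea)
print(cv2.fitEllipse(cv2.convexHull(c)),im[218,349],im[218,385])
for p in((349,219),):print(ray('wrist',*p,12,C))
print(cv2.fitEllipse(cv2.convexHull(c))[0],ray('wrist',*cv2.fitEllipse(cv2.convexHull(c))[0],12,C))
print(readout.read_state()['position'])
E
```

```text
bbox 319 377 180 257
((358.2672119140625, 212.21385192871094), (30.01188850402832, 51.825927734375), 141.3966522216797) [53 57 57] [86 91 92]
[440.85539064 -95.41952419  12.        ]
(358.2672119140625, 212.21385192871094) [ 430.85586686 -108.41250862   12.        ]
[ 595.63103133 -149.23226348  125.8787465 ]
```

Request:
{"op": "arm_command", "data": {
  "increments": [
    [[0, 0, 0], [1, 0, -8], 0],
    [[0, 0, 0], [1, 0, -14], 0],
    [[0, 0, 0], [1, 0, -14], 0.5],
    [[0, 0, 0], [1, 0, -14], 1],
    [[0, 0, 0], [1, 0, -14], 1]
  ]
}}

```text
clock: 3.15
position: [597.2, -149.2, 113.0]
ee_rot: [-0.55, 0.445, 0.552, 0.442]
contact_force: [-0.2, 0.1, 0.2]
gripper_width: 44.0
```

Request:
{"op": "arm_command", "data": {
  "increments": [
    [[0, 0, 0], [0, 0, 0], 1],
    [[0, 0, 0], [0, 0, 0], 1],
    [[0, 0, 0], [0, 0, 0], 1],
    [[0, 0, 0], [0, 0, 0], 1],
    [[0, 0, 0], [0, 0, 0], 1]
  ]
}}

```text
clock: 3.65
position: [597.7, -149.3, 113.7]
ee_rot: [-0.55, 0.445, 0.552, 0.442]
contact_force: [-1.1, -0.4, 5.2]
gripper_width: 28.9
```

Request:
{"op": "arm_command", "data": {
  "increments": [
    [[0, 0, 0], [0, 0, 5], 1],
    [[0, 0, 0], [0, 0, 15], 1],
    [[0, 0, 0], [0, 0, 30], 1],
    [[0, 0, 0], [0, 0, 45], 1],
    [[0, 0, 0], [0, 0, 60], 1]
  ]
}}

```text
clock: 4.15
position: [597.4, -149.3, 174.3]
ee_rot: [-0.55, 0.445, 0.552, 0.442]
contact_force: [0.7, 0.3, -1.6]
gripper_width: 28.9
```

```bash
python3 - <<'E'
from h import *
im,d=imaging.get_image('scene');np.savez('s2.npz',im=im,d=d)
s=readout.read_state();print(s['position'],s['contact_force'],s['wrist_torque'],s['gripper_width'])
cv2.imwrite('pics/s2.png',cv2.resize(im[90:220,165:365],(800,520),interpolation=cv2.INTER_CUBIC))
E
```

```text
[ 599.04594531 -149.62703307  177.47069139] [ 1.08797737 -0.89360593  1.0599548 ] [-0.07109683 -0.22394898 -0.0122476 ] 28.937469006245184
```

View pics/s2.png

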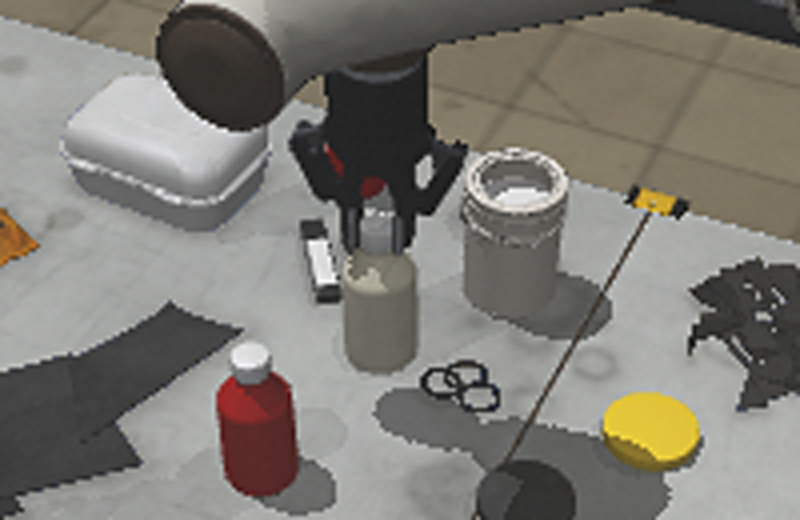

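Bottle held by the cap, hanging upright (crop (380,310)) and clear of the worktop. I raise it and carry it to the gauge.

Request:
{"op": "arm_command", "data": {
  "increments": [
    [[0, 0, 0], [-4, 6, 15], 1],
    [[0, 0, 0], [-15, 25, 40], 1],
    [[0, 0, 0], [-30, 50, 70], 1],
    [[0, 0, 0], [-45, 75, 95], 1],
    [[0, 0, 0], [-60, 95, 115], 1]
  ]
}}

```text
clock: 4.7
position: [538.5, -53.5, 293.9]
ee_rot: [0.552, -0.443, -0.55, -0.443]
contact_force: [-0.3, 0.7, -0.8]
gripper_width: 29.1
```

Request:
{"op": "arm_command", "data": {
  "increments": [
    [[0.8, -3.4, 0], [-10, 14, 0], 1],
    [[1.6, -7, 0], [-20, 28, 0], 1],
    [[2.4, -10.4, 0], [-30, 42, 0], 1],
    [[3.2, -14, 0], [-36, 52, 0], 1],
    [[3.9, -16.9, 0], [-40, 60, 0], 1]
  ]
}}

```text
clock: 5.2
position: [497.2, 6.9, 293.7]
ee_rot: [0.612, -0.354, -0.478, -0.522]
contact_force: [-0.5, 0.2, -1.0]
gripper_width: 28.8
```

Request:
{"op": "arm_command", "data": {
  "increments": [
    [[0.8, -3.4, 0], [0, 0, 0], 1],
    [[1.6, -7, 0], [0, 0, 0], 1],
    [[2.4, -10.4, 0], [0, 0, 0], 1],
    [[3.2, -14, 0], [0, 0, 0], 1],
    [[3.9, -16.9, 0], [0, 0, 0], 1]
  ]
}}

```text
clock: 5.7
position: [496.1, 6.6, 293.1]
ee_rot: [0.657, -0.256, -0.394, -0.589]
contact_force: [0.3, -0.8, -1.1]
gripper_width: 29.0
```

```bash
python3 - <<'E'
from h import *
s=readout.read_state();M=R.from_quat(s['ee_rot']).as_matrix();a=-M[:,0]
print(s['clock'],s['position'],a,'lean',np.arccos(a[2]),np.degrees(np.arctan2(-a[1],-a[0])),s['gripper_width'],'bottle',s['position']-113.7*a)
im,d=imaging.get_image('scene');np.savez('s3.npz',im=im,d=d)
cv2.imwrite('pics/s3.png',cv2.resize(im[130:290,160:360],(800,640-40),interpolation=cv2.INTER_CUBIC))
E
```

```text
5.7 [496.0862926    6.61119181 293.05350981] [-0.55766058 -0.12783343  0.82016663] lean 0.6090941270313004 12.910943366891535 28.999414931277975 bottle [559.49230026  21.14585237 199.80056437]
```

View pics/s3.png

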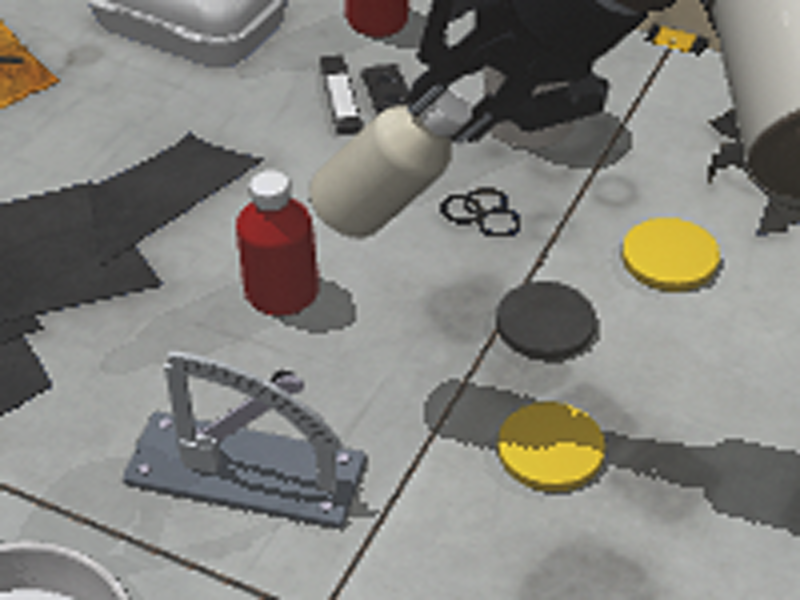

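Scene crop: the bottle runs from base (335,205) to cap (447,105), the arm from pivot (200,455) to tip (288,383). They look parallel with the caps to the same side. I check numerically.

```bash
python3 - <<'E'
from h import *
yaw=np.radians(13);ex=np.array([np.cos(yaw),np.sin(yaw),0]);ey=np.array([-ex[1],ex[0],0])
f,cx,cy,Rm,e=cam('scene');S=np.load('s3.npz');im,d=S['im'],S['d'];P=cloud('scene',d)
px=lambda u,v:(160+(u+.5)/4-.5,130+(v+.5)/3.75-.5)
def pl(u,v,O):
    r=Rm@np.array([(u-cx)/f,(v-cy)/f,1]);t=((O-e)@ey)/(r@ey);return np.array([(e+r*t-O)@ex,(e+r*t)[2]])
lean=lambda a,b:np.arctan2(-(b-a)[0],(b-a)[1])
G=np.array([607.8,156.1,0]);B=np.array([559,21,0])
print('arm',lean(pl(*px(210,445),G),pl(*px(272,395),G)))
# bottle: segmented by height & location, silhouette PCA of beige pixels
m=(P[...,2]>150)&(im.min(2)>80);n,l,st,ce=cv2.connectedComponentsWithStats(m.astype(np.uint8))
u,v=map(int,px(385,165));i=l[v,u];print('blob',st[i])
vv,uu=np.nonzero(l==i);q=np.array([pl(a,b,B) for a,b in zip(uu,vv)]);q=q-q.mean(0)
w,V=np.linalg.eigh(q.T@q);k=V[:,1]*np.sign(V[1,1]);print('bottle PCA lean',np.arctan2(-k[0],k[1]),np.sqrt(w/len(q)))
# surface normal route: cylinder axis = smallest singular direction of body normals
Q=P[l==i];Q=Q[np.isfinite(Q).all(1)];c=Q-np.median(Q,0);print('cloud axis',np.linalg.svd(c,full_matrices=False)[2][0])
# black disc: ray from scene
md=(im.max(2)<82)&(np.hypot(*(np.mgrid[:384,:512]-np.array(px(547,320))[::-1,None,None]))<18)
v,u=np.nonzero(md);print('disc',u.min(),u.max(),v.min(),v.max(),md.sum(),np.array(px(547,318)))
print(ray('scene',*px(547,316),12))
E
```

```text
arm 0.5836867674052755
blob [237 153  43  40 763]
bottle PCA lean 0.5788027356202798 [14.64638112 45.82155567]
cloud axis [ 0.57320424  0.28770306 -0.76724432]
disc 281 308 197 226 438 [296.375      214.43333333]
[435.78299785 -88.41371824  12.        ]
```

Request:
{"op": "arm_command", "data": {
  "increments": [
    [[0, 0, 0], [0, 0, 0], 1],
    [[0, 0, 0], [0, 0, 0], 1],
    [[0, 0, 0], [0, 0, 0], 1],
    [[0, 0, 0], [0, 0, 0], 1],
    [[0, 0, 0], [0, 0, 0], 1]
  ]
}}

```text
clock: 6.25
position: [494.6, 5.9, 291.5]
ee_rot: [0.657, -0.257, -0.395, -0.589]
contact_force: [-0.3, -0.7, -1.6]
gripper_width: 29.1
```

Both leans agree to within about 0.03 rad, so I hold here.

Request:
{"op": "arm_command", "data": {
  "increments": [
    [[0, 0, 0], [0, 0, 0], 1],
    [[0, 0, 0], [0, 0, 0], 1],
    [[0, 0, 0], [0, 0, 0], 1],
    [[0, 0, 0], [0, 0, 0], 1],
    [[0, 0, 0], [0, 0, 0], 1]
  ]
}}

```text
clock: 6.75
position: [494.6, 5.9, 291.4]
ee_rot: [0.657, -0.257, -0.395, -0.589]
contact_force: [-0.2, 0.4, -2.0]
gripper_width: 28.7
```

Request:
{"op": "arm_command", "data": {
  "increments": [
    [[0, 0, 0], [0, 0, 0], 1],
    [[0, 0, 0], [0, 0, 0], 1],
    [[0, 0, 0], [0, 0, 0], 1],
    [[0, 0, 0], [0, 0, 0], 1],
    [[0, 0, 0], [0, 0, 0], 1]
  ]
}}

```text
clock: 7.25
position: [494.6, 6.0, 291.5]
ee_rot: [0.657, -0.257, -0.395, -0.589]
contact_force: [0.1, -0.4, -1.3]
gripper_width: 28.8
```

Request:
{"op": "arm_command", "data": {
  "increments": [
    [[0, 0, 0], [0, 0, 0], 1],
    [[0, 0, 0], [0, 0, 0], 1],
    [[0, 0, 0], [0, 0, 0], 1],
    [[0, 0, 0], [0, 0, 0], 1],
    [[0, 0, 0], [0, 0, 0], 1]
  ]
}}

```text
clock: 7.75
position: [494.6, 6.0, 291.4]
ee_rot: [0.657, -0.257, -0.395, -0.589]
contact_force: [0.0, 0.4, -2.4]
gripper_width: 29.2
```

Request:
{"op": "arm_command", "data": {
  "increments": [
    [[0, 0, 0], [0, 0, 0], 1],
    [[0, 0, 0], [0, 0, 0], 1],
    [[0, 0, 0], [0, 0, 0], 1],
    [[0, 0, 0], [0, 0, 0], 1],
    [[0, 0, 0], [0, 0, 0], 1]
  ]
}}

```text
clock: 8.25
position: [494.6, 5.9, 291.4]
ee_rot: [0.657, -0.257, -0.395, -0.589]
contact_force: [0.2, -0.7, -1.3]
gripper_width: 29.0
```

Request:
{"op": "arm_command", "data": {
  "increments": [
    [[-0.8, 3.4, 0], [-5, -10, 2], 1],
    [[-1.6, 7, 0], [-10, -20, 4], 1],
    [[-2.4, 10.4, 0], [-15, -30, 6], 1],
    [[-3.2, 14, 0], [-20, -40, 8], 1],
    [[-3.9, 17, 0], [-25, -50, 8], 1]
  ]
}}

```text
clock: 8.75
position: [470.2, -44.2, 300.3]
ee_rot: [0.611, -0.355, -0.479, -0.522]
contact_force: [-0.7, 0.4, -1.5]
gripper_width: 29.0
```

Request:
{"op": "arm_command", "data": {
  "increments": [
    [[-0.8, 3.4, 0], [-8, -10, 0], 1],
    [[-1.6, 7, 0], [-16, -20, 0], 1],
    [[-2.4, 10.4, 0], [-24, -30, 0], 1],
    [[-3.2, 14, 0], [-30, -38, 0], 1],
    [[-3.9, 17, 0], [-34, -46, 0], 1]
  ]
}}

```text
clock: 9.25
position: [436.5, -90.6, 300.6]
ee_rot: [-0.55, 0.444, 0.551, 0.442]
contact_force: [0.1, -0.7, -2.2]
gripper_width: 28.8
```

```bash
python3 - <<'E'
from h import *
s=readout.read_state();M=R.from_quat(s['ee_rot']).as_matrix();print(s['clock'],s['position'],M[:,0],s['gripper_width'])
v=np.cross(M[:,0],[0,0,-1]);print('fix rotvec deg',np.degrees(v))
im,d=imaging.get_image('top');np.savez('t4.npz',im=im,d=d)
im2,d2=imaging.get_image('scene');np.savez('s4.npz',im=im2,d=d2)
a=cv2.resize(im[180:270,220:340],(400,300),interpolation=cv2.INTER_CUBIC);b=cv2.resize(im2[120:240,220:380],(400,300),interpolation=cv2.INTER_CUBIC)
cv2.imwrite('pics/p4.png',np.hstack([a,b]))
E
```

```text
9.25 [436.51755178 -90.56405192 300.6219912 ] [-2.53170615e-03 -9.27621501e-04 -9.99996365e-01] 28.84039984730932
fix rotvec deg [ 0.0531488  -0.14505608  0.        ]
```

View pics/p4.png

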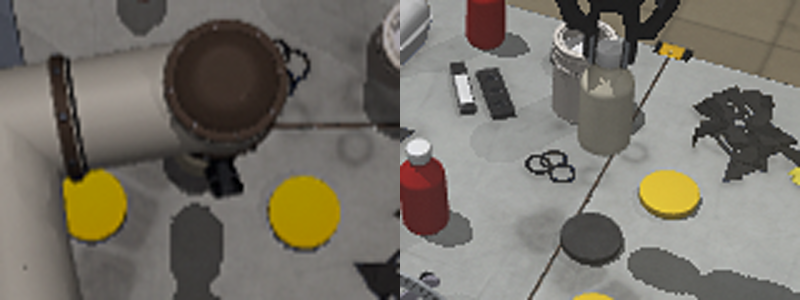

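Bottle upright again over the black disc (disc at right panel (592,238)), with the bottle still high. I lower it.

Request:
{"op": "arm_command", "data": {
  "increments": [
    [[0, 0, 0], [0, 0, -25], 1],
    [[0, 0, 0], [0, 0, -60], 1],
    [[0, 0, 0], [0, 0, -95], 1],
    [[0, 0, 0], [0, 0, -122], 1],
    [[0, 0, 0], [0, 0, -140], 1]
  ]
}}

```text
clock: 9.85
position: [436.4, -90.2, 158.1]
ee_rot: [-0.55, 0.444, 0.551, 0.443]
contact_force: [-0.4, 0.1, -1.9]
gripper_width: 29.0
```

Request:
{"op": "arm_command", "data": {
  "increments": [
    [[0, 0, 0], [0, 0, -8], 1],
    [[0, 0, 0], [0, 0, -14], 1],
    [[0, 0, 0], [0, 0, -19], 1],
    [[0, 0, 0], [0, 0, -23], 1],
    [[0, 0, 0], [0, 0, -25], 1]
  ]
}}

```text
clock: 10.35
position: [436.8, -90.2, 133.4]
ee_rot: [-0.55, 0.444, 0.551, 0.443]
contact_force: [-0.0, -0.1, -0.9]
gripper_width: 29.2
```

```bash
python3 - <<'E'
from h import *
im,d=imaging.get_image('scene');s=readout.read_state();print(s['position'],s['contact_force'])
cv2.imwrite('pics/s5.png',cv2.resize(im[150:240,235:355],(800,600),interpolation=cv2.INTER_CUBIC))
E
```

```text
[436.60538827 -90.20230658 133.1331754 ] [-0.65503379 -0.00488009 -2.07761381]
```

View pics/s5.png

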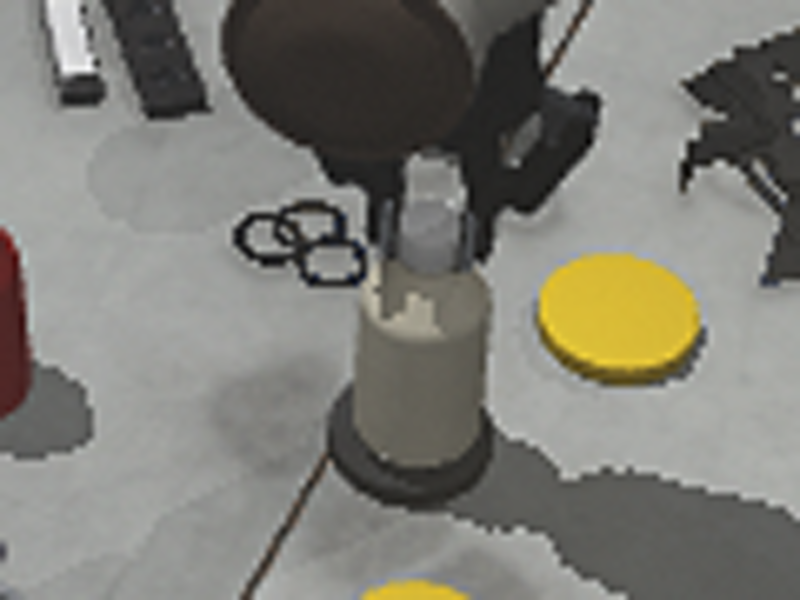

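The bottle is about 7 mm above the disc, around 6 mm right of centre in this view (base column 423, disc 411). I shift it slightly toward +x,+y and set it down gently.

Request:
{"op": "arm_command", "data": {
  "increments": [
    [[0, 0, 0], [2, 1, 0], 1],
    [[0, 0, 0], [4, 2, -2], 1],
    [[0, 0, 0], [4, 2, -4], 1],
    [[0, 0, 0], [4, 2, -5], 1],
    [[0, 0, 0], [4, 2, -6], 1]
  ]
}}

```text
clock: 10.9
position: [440.5, -88.2, 127.0]
ee_rot: [-0.55, 0.444, 0.551, 0.443]
contact_force: [-0.6, 0.1, -1.2]
gripper_width: 28.8
```

Request:
{"op": "arm_command", "data": {
  "increments": [
    [[0, 0, 0], [0, 0, -0.5], 1],
    [[0, 0, 0], [0, 0, -1], 1],
    [[0, 0, 0], [0, 0, -1.5], 1],
    [[0, 0, 0], [0, 0, -1.5], 1],
    [[0, 0, 0], [0, 0, -1.5], 1]
  ]
}}

```text
clock: 11.4
position: [440.5, -88.3, 125.7]
ee_rot: [-0.55, 0.444, 0.551, 0.443]
contact_force: [-1.3, -0.5, 1.6]
gripper_width: 28.7
```

Request:
{"op": "arm_command", "data": {
  "increments": [
    [[0, 0, 0], [0, 0, 0], 0.5],
    [[0, 0, 0], [0, 0, 0], 0.3],
    [[0, 0, 0], [0, 0, 0], 0],
    [[0, 0, 0], [0, 0, 0], 0],
    [[0, 0, 0], [0, 0, 0], 0]
  ]
}}

```text
clock: 11.9
position: [440.6, -88.2, 125.7]
ee_rot: [-0.55, 0.444, 0.551, 0.443]
contact_force: [-0.1, -0.3, -0.4]
gripper_width: 85.4
```

Request:
{"op": "arm_command", "data": {
  "increments": [
    [[0, 0, 0], [0, 0, 0], 0],
    [[0, 0, 0], [0, 0, 3], 0],
    [[0, 0, 0], [0, 0, 10], 0],
    [[0, 0, 0], [0, 0, 20], 0],
    [[0, 0, 0], [0, 0, 35], 0]
  ]
}}

```text
clock: 12.4
position: [440.3, -88.3, 161.4]
ee_rot: [-0.55, 0.444, 0.551, 0.443]
contact_force: [-0.0, 0.4, 0.4]
gripper_width: 85.4
```

Request:
{"op": "arm_command", "data": {
  "increments": [
    [[0, 0, 0], [0, 0, 20], 0],
    [[0, 0, 0], [0, 0, 50], 0],
    [[0, 0, 0], [0, 0, 80], 0],
    [[0, 0, 0], [0, 0, 110], 0],
    [[0, 0, 0], [0, 0, 130], 0]
  ]
}}

```text
clock: 12.9
position: [440.9, -88.4, 294.9]
ee_rot: [0.551, -0.443, -0.55, -0.444]
contact_force: [0.3, 0.1, 0.1]
gripper_width: 85.4
```

```bash
python3 - <<'E'
from h import *
C=cam('wrist');w,_=imaging.get_image('wrist');im,d=imaging.get_image('scene');s=readout.read_state();print(s['clock'],s['position'],s['gripper_width'])
P=cloud('scene',d);m=(im.min(2)>60)&(abs(P[...,0]-440)<60)&(abs(P[...,1]+90)<60)&(P[...,2]>142)&(P[...,2]<165);q=P[m];print('cap top',len(q),np.nanmean(q,0) if len(q) else '')
a=cv2.resize(im[140:240,230:363],(400,300),interpolation=cv2.INTER_CUBIC);b=cv2.resize(w,(400,300))
cv2.imwrite('pics/f6.png',np.hstack([a,b]))
E
```

```text
13.0 [441.96947732 -88.36573305 295.52473256] 85.40309385887716
cap top 64 [438.88777284 -82.78673098 146.09800921]
```

View pics/f6.png

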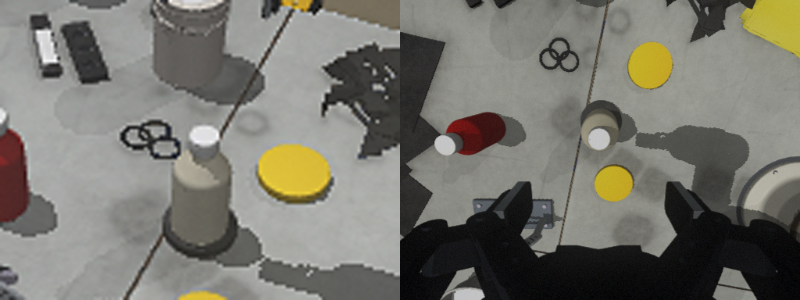

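Bottle upright on the disc and centred: bottle column 202 against disc 200 in the left panel, front margin even. The gripper is well clear, so I hand in.

```bash
python3 -c "
from h import *
print(arm.job_done())"
```

```text
the job is handed in; nothing more can be done
None
```

I did the tilt test and handed the job in at about 13 s on the robot's clock; the hand-in gives no verdict.

- **Tilt:** I took the cream bottle by its cap and carried it to about 0.14 m from the gauge origin. It leaned cap-toward-the-robot at 0.61 rad, with its base about 0.2 m up, and I held it there for about 2.5 s.
- **Tilt check:** The arm's lean measured 0.58–0.63 rad in the pictures. The bottle measured 0.58 in the picture and 0.61 from the tool pose. That is well inside the 0.13 rad limit.
- **Placing:** I brought the bottle upright and corrected its position by about 4–5 mm, because a picture showed it off-centre. I then set it on the nearest black disc with about 3 N, let go and backed off about 170 mm.
- **Last checks:** The bottle stands upright and centred on the flat disc in the scene view, with the axes about 1–2 mm apart there. By coordinates the offset is about 5 mm. The gripper is open and touching nothing.

- **Disagreements:** Disc position estimates from the three cameras differed by up to about 7 mm. The cap gripped at 29 mm against its nominal 31 mm, but it showed no slip.
- **Not measured:** I did not measure the gauge arm, jar and canister again at the end. The robot stayed clear of all three, and the scene pictures showed nothing shifted.

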